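# Clear the glass finishing bench

## Robot

A 6-joint arm with a two-finger parallel gripper is mounted at the origin on the work surface. World frame = base frame: x ahead of the robot, y to its left, z up, the work surface at z = 0. Lengths are in m, angles in rad, forces in N, time in s.
With the tool pointing down it reaches from about 0.3 to 0.875 m from the base axis. Payload 6.4 kg.
Tool frame: the origin (TCP) lies at the very end of the fingers, on their centre line; the grasp point (between the pads) lies ctrl.pinch_z behind it (ctrl.pinch_z is the distance from the TCP to the grasp point, in m); y points along the fingers, z is the direction in which the jaws open and shut, and the axes are right-handed (so a half turn about y gives the same grasp; the last joint's range is limited). The gripper opens to 85 mm and grips with 20 to 120 N. Pads are 22 mm wide; open, the fingers measure 114 mm over their backs; the gripper's body (76 mm by 85 mm) begins 54 mm behind the grasp point. The pads swing forward as they close: fully open they stand 13 mm farther back than shut.
Start: joints at [-1.471, 0.181, 1.607, -0, 1.354, -0.206], TCP at [0.173, -0.548, 0.231] pointing down, gripper open.
Joint ranges: [-2.99, 2.99], [-0.89, 2.07], [0.3, 2.58], [-1.14, 4.28], [0, 2.63], [-3.12, 3.12]. Speed limits (rad/s): [2.57, 2.57, 3.01, 3.14, 3.14, 3.14].

## Interface

Orientations are given as a unit quaternion [w, x, y, z].
In Python, from bench import ctrl gives the robot as it stands.
- The arm moves only by the shell command python3 -m pendant 'ROWS'. ROWS is JSON, one flat list of numbers, 7 for each row, row after row: the shift along the world's x, y, z in m, then the turn, a rotation vector about the world's x, y, z in degrees, then the finger opening in m, from 0 to 0.0854. In form: [tx, ty, tz, rx, ry, rz, hand, tx, ty, tz, rx, ry, rz, hand, ...]. A call has 1 to 12 rows; each row shifts and turns the commanded pose from where the row before left it; what a row does not reach is not made up. A row lasts 1/8 s, in which the tool goes at most 62.5 mm and 10.7 degrees, less where a joint would pass 70% of its speed; a pose out of reach is approached as far as the arm can. A call with a gripper value outside its range is refused whole. The fingers move at their own pace and stop on an object; the grip force is fixed at half the most. Time passes only in rows, so rows that do not move let the fingers close. It gives the time, the measured TCP pose, the force and the opening at its end, in the units of the state.
- ctrl.get_obs(): the state, without advancing time (a new reading comes with each control period).
- ctrl.camera(name): name is "side" or "top" or "wrist"; returns the picture (384x512x3 uint8, red, green, blue); there is no depth.
- ctrl.camera_info(name): a dict with "fx", "fy", "cx", "cy" (pixels), "k1" (the pictures are not rectified: a ray, as slopes to the right and down, at radius r is drawn at 1 + k1 r^2 times it, then the intrinsics apply), "origin" and "rotation" of the camera in the world; the wrist camera has in their place "tool_from_camera" (4x4, takes a point from camera to tool coordinates, whose origin is the TCP and whose axes are the tool frame's). Camera axes: x right, y down, z forward; pixel columns grow to the right and rows downward; lengths in m; the calibration is good to about 2 mm. A picture is of the moment at which its call begins: read the wrist's pose just before it. camera_info takes no time and is no camera call.
- ctrl.hand_in(): hands the job in, once; it reports no verdict.
Trained networks look in the newest picture that a camera, given by its name, has taken for a name from the list of things; names that differ only in an ending like _2 or _b are one class to them, and where a whole thing is asked for, a point or a joint stands for the part that bears it (a point fixed in the world has none). Each returns a list of dicts, best first, with "score" (0 to 1); they miss things now and then, are a little off and sometimes report something else, mostly with a low value. They report only what shows in the picture. A call takes as long as a camera call. They do not tell look-alikes from the thing itself.
- ctrl.silhouettes(target, camera): "mask" (384x512 bool, what is visible of it) and "bbox" ([left, top, right, bottom] in pixels, round what is visible of it).
The state is a dict: "time_s": time; "q": joint angles; "dq": joint speeds; "joint_efforts": joint torques, N m; "eef_pos": TCP position; "eef_rot": TCP orientation; "wrist_force": force on the tool from outside, world axes, zero at the start; "torque": the same for the moment, N m; "opening": opening from 0.0 (shut) to 1.0 (fully open).
Only numpy, scipy, OpenCV 4.12 (cv2) and the standard library are available. Lean on these libraries where they do the work, as an engineer would, in place of code of your own. Each camera call takes 0.05 s, during which the arm holds its last target.

## Task

Sort the five loose pieces on the glass finishing bench: stand both drinking glasses upright in the cardboard carton tray, one in each cell, stand both glass stoppers upright on their plugs in the white plastic tray, one in each bay, and lay the brass burner nozzle flat in the blue steel tray. Set the glassware down gently, without dropping it or knocking any of it over, and leave the carafe and the brush where they are.

Things in the scene. Friction and masses are not known exactly. Their poses are not given: they have to be found in the camera images.
- glass_green: drinking glass of green tinted glass, a slightly flared open tumbler 75 mm tall, 47 mm across at the foot and 52 mm at the rim, walls 3 mm, inner bottom 8 mm thick, 0.12 kg; stands upright with its mouth up. Origin: centre of its underside, z up. Round, so its yaw means nothing. Grip it across the outside, e.g. at 50 mm above the foot.
- glass_amber: drinking glass of amber tinted glass, a slightly flared open tumbler 75 mm tall, 47 mm across at the foot and 52 mm at the rim, walls 3 mm, inner bottom 8 mm thick, 0.12 kg; stands upright with its mouth up. Origin: centre of its underside, z up. Round, so its yaw means nothing. Grip it across the outside, e.g. at 50 mm above the foot.
- stopper_green: solid carafe stopper of green tinted glass, 62 mm tall, 0.11 kg, standing on its plug: 30 mm across at the foot, 34 mm at 30 mm height; above it a round head 42 mm across from 34 to 56 mm height, narrowing to a flat top 30 mm across. Origin: centre of the underside of the plug, z up; round, so yaw means nothing. Grip it by the head, e.g. 48 mm above the foot.
- stopper_amber: solid carafe stopper of amber tinted glass, 62 mm tall, 0.11 kg, standing on its plug: 30 mm across at the foot, 34 mm at 30 mm height; above it a round head 42 mm across from 34 to 56 mm height, narrowing to a flat top 30 mm across. Origin: centre of the underside of the plug, z up; round, so yaw means nothing. Grip it by the head, e.g. 48 mm above the foot.
- nozzle: brass burner nozzle: block 45 mm long, 24 mm wide and high, with a 14 mm thick tube (33 mm long), then a dark 9 mm thick tip (12 mm long) out of one end on its centre line; 90 mm in all, 0.16 kg; rests flat on the block. Origin: centre of the block, 12 mm above what it lies on; x towards the tip (block x = -22.5 to 22.5 mm, tip end x = 67.5 mm), z up. Grip it across the block, along y.
- carton: shallow brown cardboard carton tray for drinking glasses. Outside 88 mm (x) by 168 mm (y) by 24 mm high, walls and floor 4 mm thick. A 4 mm partition, as high as the walls, runs along x through the middle: two cells, each 80 mm (x) by 78 mm (y), centred at y = +41 and -41 mm. Origin: centre of its underside, on the bench; z up. Fixed, yaw within 0.2 rad.
- white_tray: white plastic tray for stoppers. Outside 88 mm (x) by 168 mm (y) by 24 mm high, walls and floor 4 mm thick. A 4 mm partition, as high as the walls, runs along x through the middle: two bays, each 80 mm (x) by 78 mm (y), centred at y = +41 and -41 mm. Origin: centre of its underside, on the bench; z up. Fixed, yaw within 0.2 rad.
- blue_tray: blue painted steel tray for burner nozzles. Outside 88 mm (x) by 168 mm (y) by 24 mm high, walls and floor 4 mm thick. No partition: one space of 80 mm (x) by 160 mm (y) inside, so that the nozzle fits only along the tray's y, either way round. Origin: centre of its underside, on the bench; z up. Fixed, yaw within 0.2 rad.
- carafe: bystander, not to be moved: standing carafe of clear glass, 190 mm tall, 100 mm across at its belly. Origin: centre of its underside.
- brush: bystander, not to be moved: flat brush with a wooden handle, steel ferrule and pale bristles, about 215 mm long, 45 mm wide, 22 mm high, lying at the left of the trays. Origin: on its underside, at about mid length; x along it from handle to bristles (from x = -100 to +115 mm).
Mind the look-alikes: they are no part of the job. Leave any purple look-alike of the stopper_amber alone. Leave any purple look-alike of the glass_green alone.

How it is judged:
At the end, for the whole second after the job is handed in: One glass in each carton cell, one stopper in each bay of the white tray (either colour): on the floor within 5 mm, leaning under 0.15 rad, axis over 16 mm from the partition's middle. Nozzle on the blue tray's floor inside the walls, level within 0.15 rad. All at rest, below 0.02 m/s ((((x of glass_green in the frame of carton between -0.03 and 0.03 m and y of glass_green in the frame of carton between 0.016 and 0.066 m and z of glass_green in the frame of carton between 0.001 and 0.009 m and angle between glass_green's own z axis and vertical below 0.15 rad) and (x of glass_amber in the frame of carton between -0.03 and 0.03 m and y of glass_amber in the frame of carton between -0.066 and -0.016 m and z of glass_amber in the frame of carton between 0.001 and 0.009 m and angle between glass_amber's own z axis and vertical below 0.15 rad)) or ((x of glass_green in the frame of carton between -0.03 and 0.03 m and y of glass_green in the frame of carton between -0.066 and -0.016 m and z of glass_green in the frame of carton between 0.001 and 0.009 m and angle between glass_green's own z axis and vertical below 0.15 rad) and (x of glass_amber in the frame of carton between -0.03 and 0.03 m and y of glass_amber in the frame of carton between 0.016 and 0.066 m and z of glass_amber in the frame of carton between 0.001 and 0.009 m and angle between glass_amber's own z axis and vertical below 0.15 rad))) and (((x of stopper_green in the frame of white_tray between -0.03 and 0.03 m and y of stopper_green in the frame of white_tray between 0.016 and 0.066 m and z of stopper_green in the frame of white_tray between 0.001 and 0.009 m and angle between stopper_green's own z axis and vertical below 0.15 rad) and (x of stopper_amber in the frame of white_tray between -0.03 and 0.03 m and y of stopper_amber in the frame of white_tray between -0.066 and -0.016 m and z of stopper_amber in the frame of white_tray between 0.001 and 0.009 m and angle between stopper_amber's own z axis and vertical below 0.15 rad)) or ((x of stopper_green in the frame of white_tray between -0.03 and 0.03 m and y of stopper_green in the frame of white_tray between -0.066 and -0.016 m and z of stopper_green in the frame of white_tray between 0.001 and 0.009 m and angle between stopper_green's own z axis and vertical below 0.15 rad) and (x of stopper_amber in the frame of white_tray between -0.03 and 0.03 m and y of stopper_amber in the frame of white_tray between 0.016 and 0.066 m and z of stopper_amber in the frame of white_tray between 0.001 and 0.009 m and angle between stopper_amber's own z axis and vertical below 0.15 rad))) and x of nozzle in the frame of blue_tray between -0.032 and 0.032 m and y of nozzle in the frame of blue_tray between -0.072 and 0.072 m and z of nozzle in the frame of blue_tray between 0.01 and 0.021 m and angle between nozzle's own x axis and vertical between 1.42 and 1.72 rad and linear speed of each of glass_green, glass_amber, stopper_green, stopper_amber, nozzle below 0.02 m/s); the robot touches nothing.
It fails at once if a drinking glass or stopper is dropped or thrown (moves freely, out of the fingers, faster than 0.7 m/s: a fall of about 25 mm) ((linear speed of glass_green above 0.7 m/s and contact force between glass_green and the fingers below 0.05 N) or (linear speed of glass_amber above 0.7 m/s and contact force between glass_amber and the fingers below 0.05 N) or (linear speed of stopper_green above 0.7 m/s and contact force between stopper_green and the fingers below 0.05 N) or (linear speed of stopper_amber above 0.7 m/s and contact force between stopper_amber and the fingers below 0.05 N)).
It fails at once if a drinking glass or stopper is knocked over (leans more than 0.6 rad) (angle between any of glass_green, glass_amber, stopper_green, stopper_amber's own z axis and vertical above 0.6 rad).
It fails at once if the carafe is disturbed (moved over 20 mm) (distance of carafe from where it was at the start of the episode above 0.02 m).
It fails at once if the brush is disturbed (moved over 20 mm) (distance of brush from where it was at the start of the episode above 0.02 m).
It also fails if it takes over 122 s, if anything falls off the work surface, if the arm or the gripper's body presses on something with over 40 N, if the wrist force passes 120 N, or if a joint passes its speed limit or range.

## Working session

There is one attempt and no reset: what is moved stays moved. The work goes in short steps, Python scripts to look and compute and a shell command to move; the robot and the scene stay as the last step left them, time stands still between calls to the robot, and variables do not carry over. Pictures are saved under pics/ and viewed, and the job is handed in when it is done.

```bash
ls; mkdir -p pics
python3 - <<'E'
from bench import ctrl
import cv2
print(ctrl.pinch_z)
o=ctrl.get_obs();print(o['time_s'],o['eef_pos'],o['eef_rot'],o['opening'])
for n in('top','side'):
    im=ctrl.camera(n);cv2.imwrite(f'pics/{n}0.png',cv2.resize(im[:,:,::-1],(768,576)));print(n,ctrl.camera_info(n))
print(ctrl.camera_info('wrist'))
E
```

```text
pics
0.0187
0.0 [ 0.17307189 -0.54773807  0.23036397] [ 0.10774956 -0.10766684  0.6994911  -0.69821922] 0.9944535085329947
top {'fx': 369.6837661932454, 'fy': 369.6837661932454, 'cx': 250.9406420209411, 'cy': 190.52130254013608, 'k1': 0.027683090001877173, 'origin': array([0.34646204, 0.00184182, 1.0624706 ]), 'rotation': array([-0.05028619,  0.70889652, -0.70095226,  0.06002458])}
side {'fx': 376.5893648207844, 'fy': 376.5893648207844, 'cx': 257.5927221362053, 'cy': 196.28606152574795, 'k1': -0.054768178137609876, 'origin': array([-0.06985478,  0.55167621,  0.81071768]), 'rotation': array([ 0.14903348, -0.35681942,  0.85009392, -0.3575042 ])}
{'fx': 269.1270856682087, 'fy': 269.1270856682087, 'cx': 259.9311330451283, 'cy': 187.61698396216028, 'k1': -0.06121165104156154, 'tool_from_camera': array([[-2.17501274e-05,  9.58464370e-01,  2.85212290e-01,
        -7.22694418e-02],
       [-5.58837429e-04, -2.85212257e-01,  9.58464217e-01,
        -1.43044613e-01],
       [ 9.99999844e-01, -1.38540584e-04,  5.41829167e-04,
        -7.47554191e-04],
       [ 0.00000000e+00,  0.00000000e+00,  0.00000000e+00,
         1.00000000e+00]])}
```

View pics/top0.png

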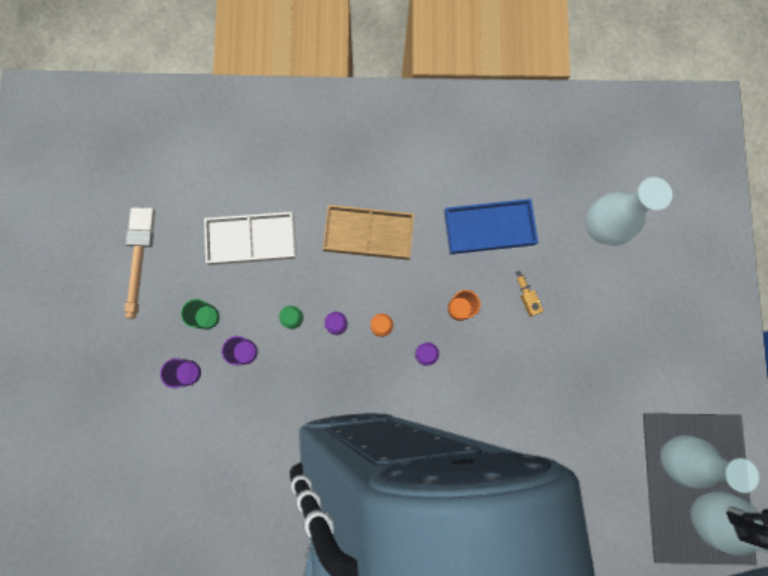

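View pics/side0.png

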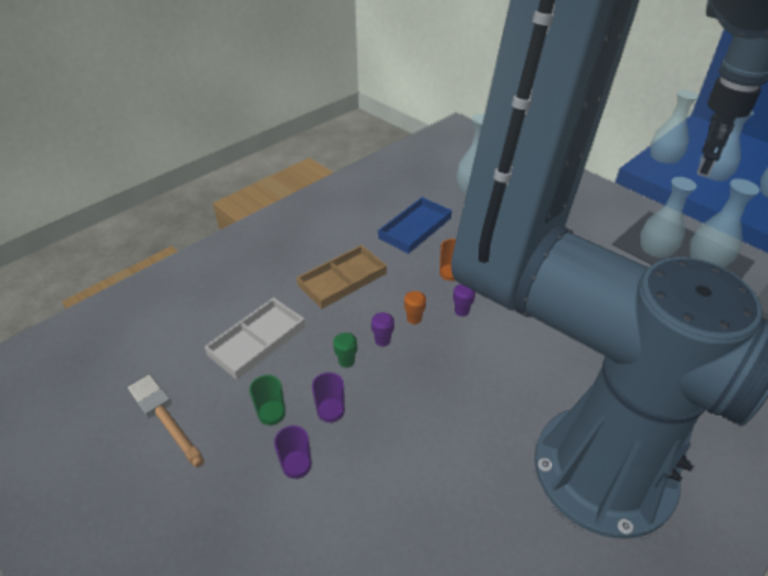

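The list of what could be mistaken, in 768x576 top-view pixels:
- **Glasses:** green (200,314) and amber (464,305). Purple look-alikes at (239,351) and (180,373).
- **Stoppers:** green (290,317) and amber (381,325). Purple look-alikes at (336,323) and (427,354).
- **Nozzle:** (529,295).
- **Carafe:** (615,215), with other carafes on the mat near the gripper.

Next I'll fit models to the masks.

```bash
cat > h.py <<'E'
from bench import ctrl
import numpy as np, cv2
from scipy.spatial.transform import Rotation as R
from scipy.optimize import minimize
def rot(q): return R.from_quat([q[1],q[2],q[3],q[0]]).as_matrix()
def cam(n,obs=None):
    c=ctrl.camera_info(n)
    if n=='wrist':
        o=obs or ctrl.get_obs(); T=c['tool_from_camera']; Rt=rot(o['eef_rot'])
        return c,Rt@T[:3,:3],Rt@T[:3,3]+o['eef_pos']
    return c,rot(c['rotation']),np.array(c['origin'])
def proj(C,P):
    c,Rm,t=C; p=(np.asarray(P)-t)@Rm; s=p[:,:2]/p[:,2:]; s=s*(1+c['k1']*(s**2).sum(1,keepdims=True))
    return np.c_[c['fx']*s[:,0]+c['cx'],c['fy']*s[:,1]+c['cy']]
a=np.linspace(0,2*np.pi,40)
def ring(r,z): return np.c_[r*np.cos(a),r*np.sin(a),0*a+z]
def box(x0,x1,y0,y1,z0,z1): return np.array([[x,y,z] for x in(x0,x1) for y in(y0,y1) for z in(z0,z1)])
MODEL={'glass':[np.r_[ring(.0235,0),ring(.026,.075)]],
'stopper':[np.r_[ring(.015,0),ring(.017,.03)],np.r_[ring(.017,.03),ring(.021,.034),ring(.021,.056),ring(.015,.062)]],
'nozzle':[box(-.0225,.0225,-.012,.012,0,.024),box(.02,.0555,-.007,.007,.005,.019),box(.05,.0675,-.0045,.0045,.0075,.0165)],
'tray':[box(-.044,.044,-.084,.084,0,.024)]}
def render(C,kind,x,y,yaw,z=0,S=4):
    c,s=np.cos(yaw),np.sin(yaw);m=np.zeros((384*S,512*S),np.uint8)
    for P in MODEL[kind]:
        Q=P@np.array([[c,s,0],[-s,c,0],[0,0,1]])+[x,y,z]
        uv=(proj(C,Q)+.5)*S-.5
        cv2.fillConvexPoly(m,cv2.convexHull(uv.round().astype(np.int32)),255)
    return cv2.resize(m,(512,384),interpolation=cv2.INTER_AREA)/255.
def fit(Cs,masks,kind,p0,yaw=False,z=0):
    def cost(p):
        e=0
        for C,m in zip(Cs,masks):
            r=render(C,kind,p[0],p[1],p[2]/5 if yaw else 0,z); e+=np.abs(r-m).sum()/m.sum()
        return e/len(masks)
    p0=np.array(list(p0)[:2]+([p0[2]*5] if yaw else [])); n=len(p0)
    sim=np.vstack([p0]+[p0+np.eye(n)[i]*(.015 if i<2 else .5) for i in range(n)])
    r=minimize(cost,p0,method='Nelder-Mead',options=dict(initial_simplex=sim,xatol=1e-4,fatol=1e-4,maxiter=150))
    x=r.x.copy()
    if yaw:x[2]/=5
    return x,r.fun
def ground(C,u,v,z):
    c,Rm,t=C; s=np.array([(u-c['cx'])/c['fx'],(v-c['cy'])/c['fy']]); q=s.copy()
    for _ in range(8): q=s/(1+c['k1']*(q@q))
    d=Rm@np.r_[q,1]; return t+d*(z-t[2])/d[2]
E
python3 - <<'E'
from h import *
ctrl.camera('top');ctrl.camera('side')
Cs={n:cam(n) for n in('top','side')}
for t in ['glass_green','stopper_green','nozzle','carton','white_tray','blue_tray','carafe','brush']:
    for n in ('top','side'):
        print(n,t,[(round(float(d['score']),2),[int(b) for b in d['bbox']]) for d in ctrl.silhouettes(t,n)])
E
```

```text
top glass_green [(0.94, [145, 222, 173, 243]), (0.82, [106, 237, 134, 259]), (0.64, [122, 199, 143, 220])]
side glass_green [(0.93, [208, 248, 230, 283]), (0.74, [183, 284, 208, 321]), (0.61, [166, 249, 189, 282])]
top stopper_green [(0.69, [187, 205, 202, 217])]
side stopper_green [(0.78, [221, 222, 238, 245]), (0.2, [252, 134, 304, 166])]
top nozzle [(0.72, [345, 179, 361, 210])]
side nozzle []
top carton [(0.93, [215, 137, 276, 173])]
side carton [(0.56, [199, 164, 255, 208])]
top white_tray [(0.81, [136, 142, 191, 178])]
side white_tray [(0.83, [136, 200, 203, 251]), (0.58, [292, 160, 303, 186])]
top blue_tray [(0.77, [292, 129, 358, 169])]
side blue_tray [(0.62, [253, 134, 299, 169])]
top carafe [(0.72, [387, 120, 445, 164])]
side carafe [(0.77, [304, 72, 322, 128])]
top brush [(0.93, [82, 138, 104, 209])]
side brush [(0.71, [85, 252, 136, 307]), (0.55, [253, 131, 302, 168])]
```

```bash
cat > loc.py <<'E'
from h import *
def seg(im,f,box):
    h=cv2.cvtColor(im,cv2.COLOR_RGB2HSV).astype(int); m=f(h)
    o=np.zeros(m.shape,bool); l,t,r,b=box; o[t:b,l:r]=m[t:b,l:r]
    n,lab,st,_=cv2.connectedComponentsWithStats(o.astype(np.uint8)); 
    k=1+st[1:,4].argmax(); return lab==k
G=lambda h:(abs(h[...,0]-65)<22)&(h[...,1]>90)
A=lambda h:(h[...,0]<20)&(h[...,1]>130)
B=lambda h:(abs(h[...,0]-110)<15)&(h[...,1]>130)
N=lambda h:((h[...,0]>8)&(h[...,0]<32)&(h[...,1]>80))
W=lambda h:(h[...,1]<30)&(h[...,2]>165)
E
python3 - <<'E'
from loc import *
ims={n:ctrl.camera(n) for n in('top','side')}; C={n:cam(n) for n in ims}
J=[('glass_green','glass',G,(115,190,150,225),(160,245,195,290)),
('stopper_green','stopper',G,(180,198,207,222),(215,215,245,250)),
('stopper_amber','stopper',A,(242,203,267,228),(262,188,292,222)),
('glass_amber','glass',A,(292,185,325,220),None),
('nozzle','nozzle',N,(338,175,368,215),None),
('white_tray','tray',W,(130,135,202,182),(130,192,210,255)),
('carton','tray',N,(208,130,285,180),(192,160,262,208)),
('blue_tray','tray',B,(287,125,365,175),(247,128,305,170))]
vis=ims['top'].copy(); vs=ims['side'].copy()
for nm,k,f,bt,bs in J:
    m=seg(ims['top'],f,bt); ys,xs=np.nonzero(m)
    g=ground(C['top'],xs.mean(),ys.mean(),.02)
    yaw=k in('tray','nozzle')
    y0=-.3 if k=='nozzle' else 0
    x,c=fit([C['top']],[m],k,[g[0],g[1],y0],yaw)
    print(nm,'top',x.round(4),round(c,3),m.sum())
    r=render(C['top'],k,x[0],x[1],x[2] if yaw else 0)
    vis[(cv2.morphologyEx((r>.5).astype(np.uint8),cv2.MORPH_GRADIENT,np.ones((2,2)))>0)]=[255,0,255]
    if bs:
        m2=seg(ims['side'],f,bs); x2,c2=fit([C['side']],[m2],k,x,yaw); print('   side',x2.round(4),round(c2,3),m2.sum())
        r=render(C['side'],k,x2[0],x2[1],x2[2] if yaw else 0)
        vs[(cv2.morphologyEx((r>.5).astype(np.uint8),cv2.MORPH_GRADIENT,np.ones((2,2)))>0)]=[255,0,255]
v=np.hstack([cv2.resize(vis[120:250,70:380],None,fx=2.4,fy=2.4,interpolation=0)])
v2=cv2.resize(vs[110:320,80:390],(v.shape[1],500),interpolation=0)
cv2.imwrite('pics/fit_t.png',v[:,:,::-1]);cv2.imwrite('pics/fit_s.png',v2[:,:,::-1])
for n,u,vv in [('carafe foot',402,148)]: print(ground(C['top'],u,vv,.05))
E
```

```text
glass_green top [0.4512 0.3119] 0.104 384
   side [0.4508 0.3109] 0.118 578
stopper_green top [0.4477 0.1463] 0.14 183
   side [0.4477 0.1454] 0.132 271
stopper_amber top [ 0.4352 -0.0205] 0.122 176
   side [ 0.4359 -0.0212] 0.178 230
glass_amber top [ 0.4728 -0.171 ] 0.11 322
nozzle top [ 0.4823 -0.3081  0.396 ] 0.702 160
white_tray top [0.6052 0.2358 0.0908] 0.146 1672
   side [0.6283 0.2276 0.2122] 3.117 421
carton top [ 0.6185  0.0046 -0.0858] 0.044 1768
   side [ 0.62    0.0043 -0.0761] 0.078 1256
blue_tray top [ 0.6332 -0.2314  0.1259] 0.057 1756
   side [ 0.6331 -0.2333  0.1414] 0.137 893
[ 0.6329469  -0.43716583  0.05      ]
```

View pics/fit_t.png

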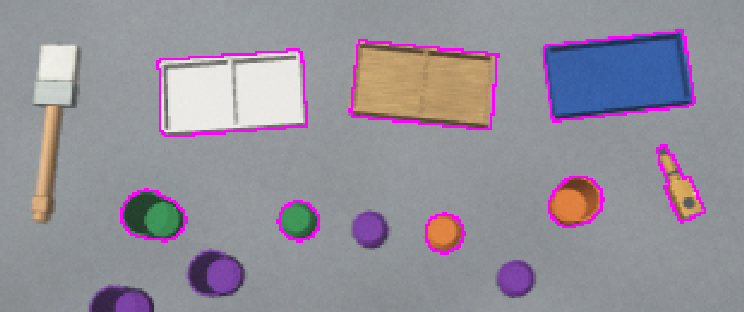

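View pics/fit_s.png

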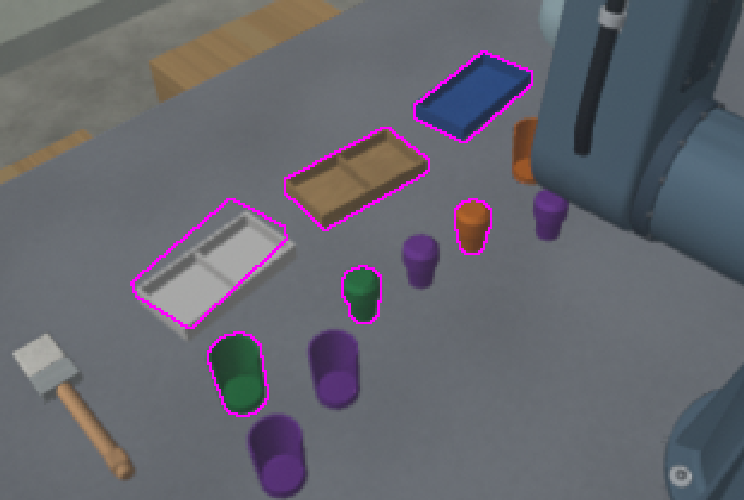

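Run:
```python
from h import *
o=ctrl.get_obs();Rt=rot(o['eef_rot']);print(Rt.round(3));print(o['q'].round(3),o['time_s'])
C=cam('top')
for n,u,v,z in[('pg1',245,351,.01),('pg2',188,373,.01),('ps1',336,323,.03),('ps2',427,354,.03),('mat carafe1',690,462,.06),('mat carafe2',720,525,.06),('carafe',612,220,.06)]:
    print(n,ground(C,(u)/1.5,v/1.5,z)[:2].round(3))
```

```text
[[-0.954 -0.     0.301]
 [-0.301 -0.    -0.954]
 [ 0.    -1.     0.   ]]
[-1.471  0.181  1.607 -0.     1.354 -0.206] 1.1
pg1 [0.385 0.234]
pg2 [0.344 0.337]
ps1 [0.438 0.063]
ps2 [ 0.382 -0.107]
mat carafe1 [ 0.201 -0.559]
mat carafe2 [ 0.099 -0.601]
carafe [ 0.634 -0.45 ]
```

```bash
python3 -m pendant '[0,0,0.06,0,0,0,0.05, 0.039,0.03,0,0,0,0,0.05, 0.039,0.03,0,0,0,0,0.05, 0.039,0.03,0,0,0,0,0.05, 0.039,0.03,-0.02,0,0,0,0.05, 0.039,0.03,-0.03,0,0,0,0.05, 0.038,0.03,-0.03,0,0,2.6,0.05, 0.038,0.03,-0.03,0,0,2.6,0.05, 0.038,0.03,-0.04,0,0,0,0.05, 0,0,0,0,0,0,0.05, 0,0,0,0,0,0,0.05]'
python3 - <<'E'
from loc import *
o=ctrl.get_obs();im=ctrl.camera('wrist');C=cam('wrist',o);print(o['eef_pos'],o['time_s'],o['opening'])
v=im.copy()
for n,k,x,y,w in[('n','nozzle',.4823,-.3081,.396)]:
    r=render(C,k,x,y,w); v[(cv2.morphologyEx((r>.5).astype(np.uint8),cv2.MORPH_GRADIENT,np.ones((2,2)))>0)]=[255,0,255]
cv2.imwrite('pics/w1.png',cv2.resize(v[:,:,::-1],(768,576)))
ctrl_m=ctrl.silhouettes('nozzle','wrist');print([(d['score'],d['bbox']) for d in ctrl_m])
if ctrl_m: print(fit([C],[ctrl_m[0]['mask']],'nozzle',[.4823,-.3081,.396],True))
E
```

```text
time_s: 2.48
eef_pos: [0.4821, -0.3088, 0.1418]
eef_rot: [-0.139, 0.14, -0.693, 0.693]
wrist_force: [0.4, -0.7, 0.7]
opening: 0.586
[ 0.48205725 -0.30882491  0.14184106] 2.475 0.585990698535838
[]
```

View pics/w1.png

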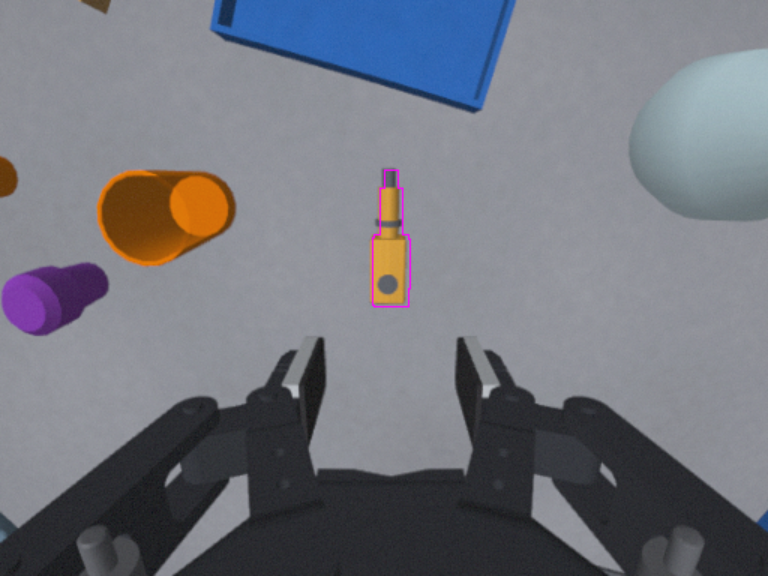

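```bash
python3 -m pendant '[0,0.001,-0.05,0,0,0,0.05, 0,0,-0.05,0,0,0,0.05, 0,0,-0.025,0,0,0,0.05, 0,0,-0.013,0,0,0,0.05, 0,0,0,0,0,0,0.05, 0,0,0,0,0,0,0, 0,0,0,0,0,0,0, 0,0,0,0,0,0,0, 0,0,0,0,0,0,0, 0,0,0,0,0,0,0]'
```

```text
time_s: 3.82
eef_pos: [0.4831, -0.3087, 0.0054]
eef_rot: [-0.14, 0.139, -0.692, 0.694]
wrist_force: [-0.3, -0.5, 6.1]
opening: 0.27
```

```bash
python3 -m pendant '[0,0,0.05,0,0,0,0, 0,0,0.05,0,0,0,0, 0.022,0.0077,0,0,0,10.7,0, 0.022,0.0077,0,0,0,10.7,0, 0.022,0.0077,0,0,0,10.7,0, 0.022,0.0077,0,0,0,10.7,0, 0.022,0.0077,0,0,0,10.7,0, 0.022,0.0077,0,0,0,10.7,0, 0.0215,0.0073,0,0,0,10.6,0, 0,0,0,0,0,0,0, 0,0,0,0,0,0,0]'
python3 - <<'E'
from loc import *
o=ctrl.get_obs();im=ctrl.camera('wrist');C=cam('wrist',o);print(o['eef_pos'],o['time_s'],o['opening'])
Rt=rot(o['eef_rot']);print(Rt[:,2])
v=im.copy()
for n,k,x,y,w,z in[('n','tray',.633,-.232,.13,0),('n','nozzle',*o['eef_pos'][:2],1.7,o['eef_pos'][2]-.004)]:
    r=render(C,k,x,y,w,z); v[(cv2.morphologyEx((r>.5).astype(np.uint8),cv2.MORPH_GRADIENT,np.ones((2,2)))>0)]=[255,0,255]
cv2.imwrite('pics/w2.png',cv2.resize(v[:,:,::-1],(768,576)))
E
```

```text
time_s: 5.2
eef_pos: [0.6347, -0.2539, 0.1032]
eef_rot: [-0.531, 0.531, -0.467, 0.466]
wrist_force: [0.1, 0.7, -1.3]
opening: 0.265
[ 0.63470295 -0.25388688  0.10318706] 5.2 0.2650830881875928
[ 9.91734749e-01  1.28301326e-01 -9.78107038e-04]
```

View pics/w2.png

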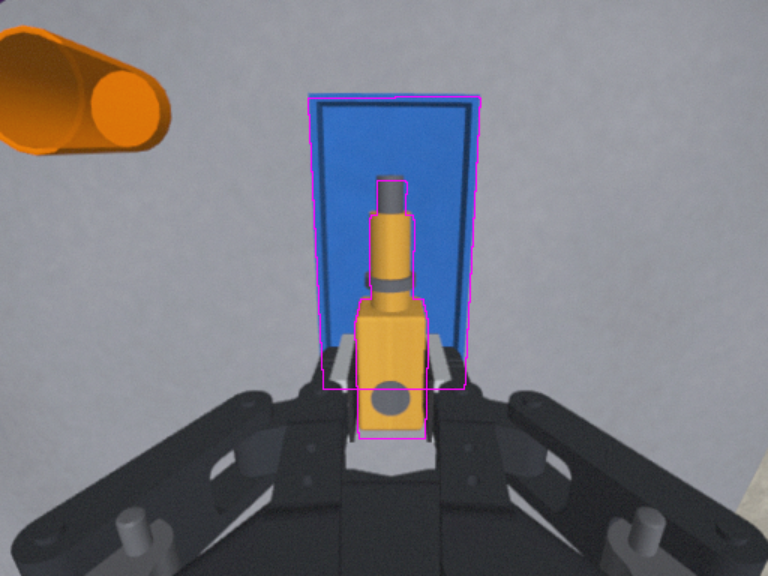

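The nozzle is held level and in line with the blue tray's long axis (tray about x 310–480). Lowering it now.

```bash
python3 -m pendant '[0.001,0,-0.045,0,0,0,0, 0,0,-0.03,0,0,0,0, 0,0,-0.012,0,0,0,0, 0,0,-0.005,0,0,0,0, 0,0,-0.001,0,0,0,0, 0,0,0,0,0,0,0.036, 0,0,0,0,0,0,0.036, 0,0,0,0,0,0,0.036, 0,0,0.01,0,0,0,0.036, 0,0,0.05,0,0,0,0.036, 0,0,0.06,0,0,0,0.065]'
python3 - <<'E'
from loc import *
o=ctrl.get_obs();im=ctrl.camera('wrist');print(o['eef_pos'],o['time_s'],o['opening'],rot(o['eef_rot'])[:,2])
cv2.imwrite('pics/w3.png',im[:,:,::-1])
E
```

```text
time_s: 6.62
eef_pos: [0.6355, -0.2535, 0.1309]
eef_rot: [-0.532, 0.532, -0.467, 0.465]
wrist_force: [0.6, -1.3, 0.8]
opening: 0.62
[ 0.63553587 -0.25347081  0.13092722] 6.625 0.6200730843913226 [ 0.99140209  0.13083305 -0.00214638]
```

View pics/w3.png

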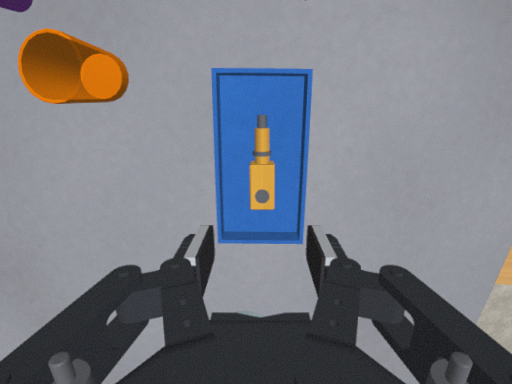

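```bash
python3 -m pendant '[-0.041,0.0206,0,0,0,-6,0.07, -0.041,0.0206,0,0,0,-6,0.07, -0.041,0.0206,0,0,0,0,0.07, -0.04,0.0207,0.01,0,0,0,0.07, 0,0,0,0,0,0,0.07, 0,0,0,0,0,0,0.07]'
cat > wl.py <<'E'
from loc import *
import sys
def look(name,kind,f,guess,tag,z=0,extra=()):
    o=ctrl.get_obs();im=ctrl.camera('wrist');C=cam('wrist',o);print(o['eef_pos'].round(4),o['time_s'],round(o['opening']*.0854,4),rot(o['eef_rot'])[:,2].round(3))
    r=render(C,kind,guess[0],guess[1],0,z); ys,xs=np.nonzero(r>.1)
    b=(max(xs.min()-15,0),max(ys.min()-15,0),xs.max()+15,ys.max()+15)
    m=seg(im,f,b); v=im.copy(); x,c=fit([C],[m],kind,guess,False,z); print(name,x.round(4),round(c,3),m.sum())
    r=render(C,kind,x[0],x[1],0,z)
    v[(cv2.morphologyEx((r>.5).astype(np.uint8),cv2.MORPH_GRADIENT,np.ones((2,2)))>0)]=[255,0,255]
    cv2.imwrite(f'pics/{tag}.png',v[:,:,::-1])
E
python3 -c "
from wl import *
look('ga','glass',A,(.4728,-.171),'w4')"
```

```text
time_s: 7.42
eef_pos: [0.4745, -0.1722, 0.1416]
eef_rot: [-0.48, 0.48, -0.518, 0.52]
wrist_force: [0.1, 0.3, -0.4]
opening: 0.817
[ 0.4745 -0.1722  0.1416] 7.425 0.0697 [ 0.997 -0.078  0.003]
ga [ 0.472  -0.1697] 0.043 3326
```

View pics/w4.png

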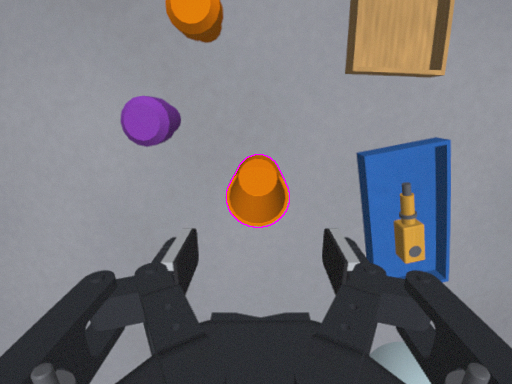

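The wrist view shows the amber glass centred at about (258,190), clear of the purple stopper at (150,120).

```bash
python3 -m pendant '[-0.0025,0.002,-0.03,0,0,0,0.07, 0,0,-0.03,0,0,0,0.07, 0,0,-0.03,0,0,0,0.07, 0,0,-0.022,0,0,0,0.07, 0,0,0,0,0,0,0.07, 0,0,0,0,0,0,0.03, 0,0,0,0,0,0,0.03, 0,0,0,0,0,0,0.03, 0,0,0,0,0,0,0.03, 0,0,0,0,0,0,0.03]'
```

```text
time_s: 8.72
eef_pos: [0.472, -0.1701, 0.0295]
eef_rot: [-0.48, 0.48, -0.518, 0.52]
wrist_force: [0.9, -0.0, 6.7]
opening: 0.577
```

```bash
python3 -m pendant '[0,0,0.02,0,0,0,0.03, 0,0,0.03,0,0,0,0.03, 0.01,0.0095,0.025,0,0,0,0.03, 0.025,0.023,0.01,0,0,0,0.03, 0.035,0.033,0,0,0,0,0.03, 0.035,0.033,0,0,0,0,0.03, 0.025,0.023,0,0,0,0,0.03, 0.0137,0.0122,0,0,0,0,0.03, 0,0,0,0,0,0,0.03, 0,0,0,0,0,0,0.03]'
python3 -c "
from wl import *
look('ga','glass',A,(.6157,-.0364),'w5',z=.085)
"
python3 - <<'E'
from loc import *
im=ctrl.camera('top');cv2.imwrite('pics/t5.png',cv2.resize(im[100:250,80:380],None,fx=2.5,fy=2.5)[:,:,::-1])
E
```

```text
time_s: 9.98
eef_pos: [0.6136, -0.0365, 0.113]
eef_rot: [0.48, -0.48, 0.52, -0.519]
wrist_force: [0.1, -0.8, -1.5]
opening: 0.576
[ 0.6136 -0.0365  0.113 ] 9.975 0.0492 [ 0.997 -0.079 -0.002]
ga [ 0.6138 -0.0336] 0.137 11912
```

View pics/w5.png

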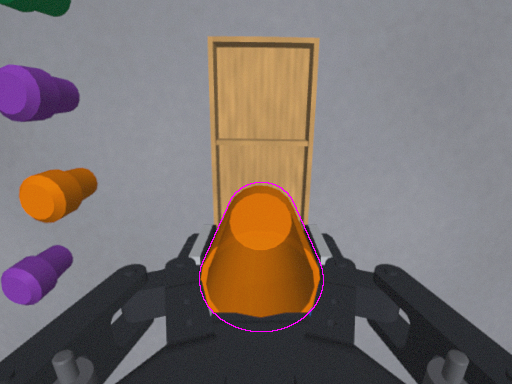

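```bash
python3 -m pendant '[0.002,0,-0.025,0,0,0,0.03, 0,0,-0.025,0,0,0,0.03, 0,0,-0.015,0,0,0,0.03, 0,0,-0.008,0,0,0,0.03, 0,0,-0.004,0,0,0,0.03, 0,0,0,0,0,0,0.03, 0,0,0,0,0,0,0.03]'
```

```text
time_s: 10.95
eef_pos: [0.6172, -0.0359, 0.0373]
eef_rot: [-0.48, 0.48, -0.519, 0.52]
wrist_force: [-0.2, 0.4, -2.1]
opening: 0.577
```

Not in contact yet (the force still reads weight only); I'll go the last few mm in small steps.

```bash
python3 -m pendant '[0,0,-0.002,0,0,0,0.03, 0,0,-0.001,0,0,0,0.03, 0,0,0,0,0,0,0.03]'; python3 -m pendant '[0,0,-0.001,0,0,0,0.03, 0,0,0,0,0,0,0.03]'
```

```text
time_s: 11.32
eef_pos: [0.6167, -0.0358, 0.0336]
eef_rot: [-0.48, 0.48, -0.519, 0.519]
wrist_force: [0.1, 0.0, -0.5]
opening: 0.574
time_s: 11.58
eef_pos: [0.6168, -0.0357, 0.0335]
eef_rot: [-0.48, 0.48, -0.519, 0.519]
wrist_force: [-3.0, 1.0, 7.2]
opening: 0.575
```

```bash
python3 -m pendant '[0,0,0,0,0,0,0.055, 0,0,0,0,0,0,0.07, 0,0,0,0,0,0,0.07, 0,0,0.02,0,0,0,0.07, 0,0,0.04,0,0,0,0.07, 0,0,0.05,0,0,0,0.07, 0,0,0,0,0,0,0.07]'
python3 -c "
from wl import *
look('ga','glass',A,(.6157,-.0364),'w6',z=.004)"
```

```text
time_s: 12.45
eef_pos: [0.6205, -0.0366, 0.1494]
eef_rot: [-0.482, 0.478, -0.516, 0.522]
wrist_force: [0.4, -0.1, 0.9]
opening: 0.816
[ 0.6205 -0.0366  0.1494] 12.45 0.0697 [ 0.997 -0.078  0.011]
ga [ 0.6168 -0.0347] 0.029 3413
```

View pics/w6.png

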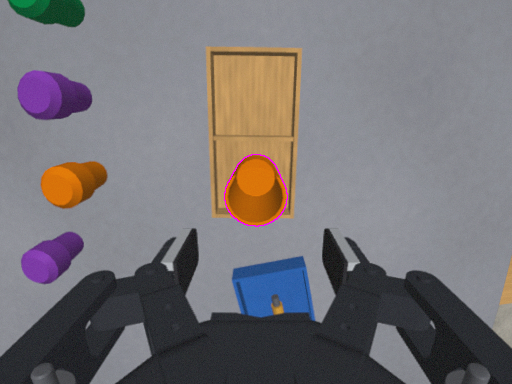

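```bash
python3 -m pendant '[-0.01,0.02,0,0,0,0,0.07, -0.02,0.042,0,0,0,0,0.07, -0.022,0.046,0,0,0,0,0.07, -0.022,0.046,0,0,0,0,0.07, -0.022,0.046,0,0,0,0,0.07, -0.022,0.046,0,0,0,0,0.07, -0.022,0.046,0,0,0,0,0.07, -0.02,0.038,0,0,0,0,0.07, -0.008,0.018,0,0,0,0,0.07, 0,0,0,0,0,0,0.07, 0,0,0,0,0,0,0.07]'
python3 -c "
from wl import *
look('gg','glass',G,(.451,.311),'w7')"
```

```text
time_s: 13.88
eef_pos: [0.4487, 0.3115, 0.142]
eef_rot: [-0.48, 0.48, -0.519, 0.519]
wrist_force: [-0.1, 0.2, -0.1]
opening: 0.816
[0.4487 0.3115 0.142 ] 13.875 0.0697 [ 0.997 -0.078 -0.001]
gg [0.4503 0.3131] 0.045 3311
```

View pics/w7.png

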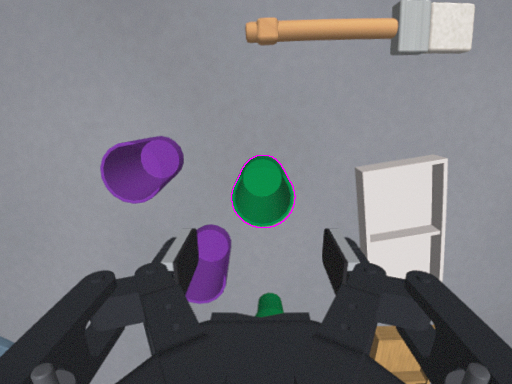

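The green glass is at (263,190); the purple ones at (140,170) and (208,265) are clear of the fingers.

```bash
python3 -m pendant '[0.0017,0.0012,-0.03,0,0,0,0.07, 0,0,-0.03,0,0,0,0.07, 0,0,-0.03,0,0,0,0.07, 0,0,-0.022,0,0,0,0.07, 0,0,0,0,0,0,0.07, 0,0,0,0,0,0,0.03, 0,0,0,0,0,0,0.03, 0,0,0,0,0,0,0.03, 0,0,0,0,0,0,0.03, 0,0,0,0,0,0,0.03]'
```

```text
time_s: 15.18
eef_pos: [0.4514, 0.3137, 0.0317]
eef_rot: [-0.481, 0.479, -0.519, 0.519]
wrist_force: [0.0, -1.6, 6.1]
opening: 0.593
```

```bash
python3 -m pendant '[0,0,0.02,0,0,0,0.03, 0,0,0.03,0,0,0,0.03, 0.01,-0.016,0.03,0,0,0,0.03, 0.022,-0.034,0.01,0,0,0,0.03, 0.029,-0.046,0,0,0,0,0.03, 0.029,-0.046,0,0,0,0,0.03, 0.029,-0.046,0,0,0,0,0.03, 0.024,-0.037,0,0,0,0,0.03, 0.018,-0.028,0,0,0,0,0.03, 0.01,-0.015,0,0,0,0,0.03, 0,0,0,0,0,0,0.03, 0,0,0,0,0,0,0.03]'
python3 -c "
from wl import *
look('gg','glass',G,(.6223,.0454),'w8',z=.09)"
```

```text
time_s: 16.68
eef_pos: [0.6205, 0.0467, 0.1202]
eef_rot: [0.48, -0.481, 0.519, -0.519]
wrist_force: [0.7, 0.4, -2.2]
opening: 0.593
[0.6205 0.0467 0.1202] 16.675 0.0506 [ 0.997 -0.077 -0.001]
gg [0.6204 0.0478] 0.124 11592
```

View pics/w8.png

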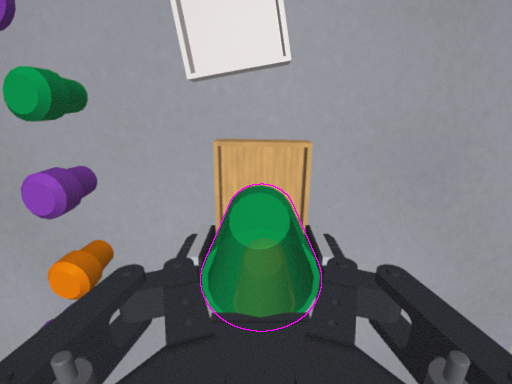

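```bash
python3 -m pendant '[0.0015,-0.0015,-0.025,0,0,0,0.03, 0,0,-0.025,0,0,0,0.03, 0,0,-0.018,0,0,0,0.03, 0,0,-0.008,0,0,0,0.03, 0,0,-0.004,0,0,0,0.03, 0,0,-0.002,0,0,0,0.03, 0,0,0,0,0,0,0.03, 0,0,0,0,0,0,0.03]'; python3 -m pendant '[0,0,-0.001,0,0,0,0.03, 0,0,-0.001,0,0,0,0.03, 0,0,0,0,0,0,0.03]'
```

```text
time_s: 17.73
eef_pos: [0.6232, 0.0438, 0.0391]
eef_rot: [-0.48, 0.48, -0.519, 0.519]
wrist_force: [-0.3, 0.7, -1.0]
opening: 0.594
time_s: 18.1
eef_pos: [0.6228, 0.0439, 0.0364]
eef_rot: [0.48, -0.48, 0.519, -0.519]
wrist_force: [0.1, -0.4, -2.1]
opening: 0.591
```

```bash
python3 -m pendant '[0,0,-0.001,0,0,0,0.03, 0,0,0,0,0,0,0.03]'; python3 -m pendant '[0,0,-0.001,0,0,0,0.03, 0,0,0,0,0,0,0.03]'
```

```text
time_s: 18.35
eef_pos: [0.6229, 0.0439, 0.0358]
eef_rot: [-0.48, 0.48, -0.519, 0.519]
wrist_force: [-0.8, 0.5, 2.7]
opening: 0.594
time_s: 18.6
eef_pos: [0.623, 0.0439, 0.0358]
eef_rot: [-0.48, 0.48, -0.519, 0.519]
wrist_force: [-5.0, -0.4, 9.7]
opening: 0.593
```

```bash
python3 -m pendant '[0,0,0,0,0,0,0.055, 0,0,0,0,0,0,0.07, 0,0,0,0,0,0,0.07, 0,0,0.02,0,0,0,0.07, 0,0,0.04,0,0,0,0.07, 0,0,0.05,0,0,0,0.07, 0,0,0,0,0,0,0.07]'
python3 -c "
from wl import *
look('gg','glass',G,(.6223,.0444),'w9',z=.004)"
```

```text
time_s: 19.48
eef_pos: [0.6268, 0.0436, 0.1515]
eef_rot: [-0.483, 0.477, -0.516, 0.522]
wrist_force: [0.8, -0.5, -0.3]
opening: 0.821
[0.6268 0.0436 0.1515] 19.475 0.0701 [ 0.997 -0.078  0.011]
gg [0.6221 0.044 ] 0.047 3153
```

View pics/w9.png

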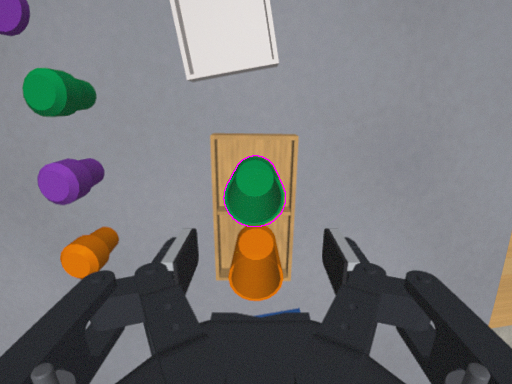

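```bash
python3 -m pendant '[-0.015,-0.005,0,0,0,5,0.06, -0.03,-0.01,0,0,0,5,0.06, -0.038,-0.013,0,0,0,0,0.06, -0.038,-0.013,0,0,0,0,0.06, -0.033,-0.011,0,0,0,0,0.06, -0.022,-0.008,-0.01,0,0,0,0.06, -0.013,-0.004,-0.01,0,0,0,0.06, 0,0,0,0,0,0,0.06, 0,0,0,0,0,0,0.06]'
python3 -c "
from wl import *
look('sa','stopper',A,(.4355,-.021),'w10')"
```

```text
time_s: 20.65
eef_pos: [0.4343, -0.0201, 0.1247]
eef_rot: [0.524, -0.523, 0.475, -0.475]
wrist_force: [-0.8, 0.0, 0.4]
opening: 0.702
[ 0.4343 -0.0201  0.1247] 20.65 0.0599 [0.995 0.096 0.   ]
sa [ 0.4344 -0.019 ] 0.053 2054
```

View pics/w10.png

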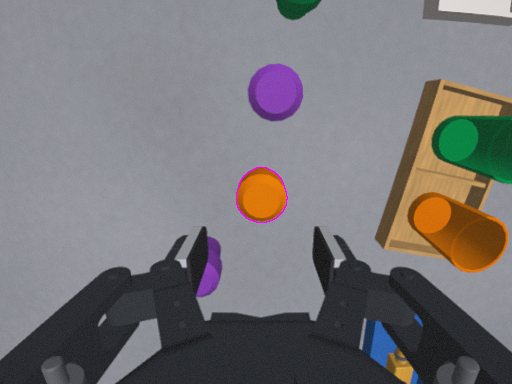

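```bash
python3 -m pendant '[0.0005,0.0003,-0.03,0,0,0,0.06, 0,0,-0.03,0,0,0,0.06, 0,0,-0.025,0,0,0,0.06, 0,0,-0.0115,0,0,0,0.06, 0,0,0,0,0,0,0.06, 0,0,0,0,0,0,0.03, 0,0,0,0,0,0,0.03, 0,0,0,0,0,0,0.03, 0,0,0,0,0,0,0.03, 0,0,0,0,0,0,0.03]'
```

```text
time_s: 21.95
eef_pos: [0.4354, -0.0201, 0.0292]
eef_rot: [0.524, -0.523, 0.475, -0.476]
wrist_force: [-0.9, 0.9, 6.6]
opening: 0.471
```

```bash
python3 -m pendant '[0,0,0.02,0,0,0,0.03, 0,0,0.03,0,0,0,0.03, 0.008,0.009,0.03,0,0,0,0.03, 0.022,0.027,0.01,0,0,0,0.03, 0.032,0.04,0,0,0,0,0.03, 0.032,0.04,0,0,0,0,0.03, 0.032,0.04,0,0,0,0,0.03, 0.024,0.03,0,0,0,0,0.03, 0.015,0.019,0,0,0,0,0.03, 0.0085,0.0105,0,0,0,0,0.03, 0,0,0,0,0,0,0.03, 0,0,0,0,0,0,0.03]'
python3 -c "
from wl import *
look('sa','stopper',A,(.609,.195),'w11',z=.09)
C=cam('wrist');im=cv2.imread('pics/w11.png');r=render(C,'tray',.605,.236,.09)
im[(cv2.morphologyEx((r>.5).astype(np.uint8),cv2.MORPH_GRADIENT,np.ones((2,2)))>0)]=[255,0,255]
cv2.imwrite('pics/w11.png',im)"
```

```text
time_s: 23.45
eef_pos: [0.6073, 0.1949, 0.1178]
eef_rot: [-0.523, 0.524, -0.476, 0.475]
wrist_force: [-0.1, 0.3, 0.1]
opening: 0.475
[0.6073 0.1949 0.1178] 23.45 0.0406 [ 0.995  0.096 -0.001]
sa [0.6069 0.1963] 0.037 6335
```

View pics/w11.png

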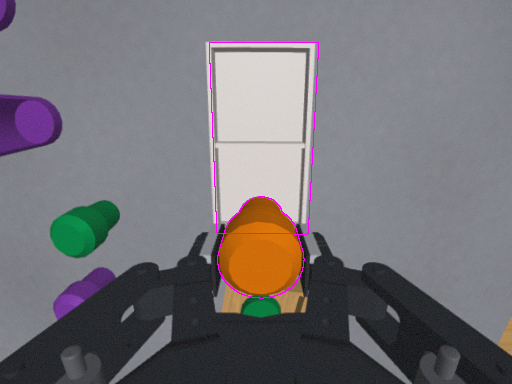

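```bash
python3 -m pendant '[0,0,-0.025,0,0,0,0.03, 0,0,-0.025,0,0,0,0.03, 0,0,-0.018,0,0,0,0.03, 0,0,-0.008,0,0,0,0.03, 0,0,-0.004,0,0,0,0.03, 0,0,-0.002,0,0,0,0.03, 0,0,0,0,0,0,0.03, 0,0,0,0,0,0,0.03]'; python3 -m pendant '[0,0,-0.001,0,0,0,0.03, 0,0,0,0,0,0,0.03]'
```

```text
time_s: 24.5
eef_pos: [0.6083, 0.1958, 0.0366]
eef_rot: [0.524, -0.523, 0.475, -0.476]
wrist_force: [1.0, -0.3, -0.9]
opening: 0.469
time_s: 24.75
eef_pos: [0.6078, 0.1957, 0.035]
eef_rot: [0.524, -0.523, 0.475, -0.475]
wrist_force: [-0.3, 0.5, -0.9]
opening: 0.472
```

```bash
python3 -m pendant '[0,0,-0.001,0,0,0,0.03, 0,0,0,0,0,0,0.03]'; python3 -m pendant '[0,0,-0.001,0,0,0,0.03, 0,0,0,0,0,0,0.03]'
```

```text
time_s: 25.0
eef_pos: [0.6077, 0.1957, 0.0339]
eef_rot: [-0.523, 0.524, -0.475, 0.475]
wrist_force: [0.5, -0.2, -0.7]
opening: 0.469
time_s: 25.25
eef_pos: [0.6079, 0.1957, 0.0333]
eef_rot: [0.524, -0.523, 0.475, -0.475]
wrist_force: [-1.4, -0.6, 2.4]
opening: 0.472
```

```bash
python3 -m pendant '[0,0,-0.0005,0,0,0,0.03, 0,0,0,0,0,0,0.045, 0,0,0,0,0,0,0.06, 0,0,0,0,0,0,0.06, 0,0,0.02,0,0,0,0.06, 0,0,0.04,0,0,0,0.06, 0,0,0.05,0,0,0,0.06, 0,0,0,0,0,0,0.06]'
python3 -c "
from wl import *
look('sa','stopper',A,(.608,.195),'w12',z=.004)"
```

```text
time_s: 26.25
eef_pos: [0.6118, 0.1964, 0.1497]
eef_rot: [0.527, -0.52, 0.473, -0.478]
wrist_force: [-0.9, 0.9, 0.7]
opening: 0.7
[0.6118 0.1964 0.1497] 26.25 0.0598 [0.995 0.096 0.012]
sa [0.6077 0.1967] 0.078 1681
```

View pics/w12.png

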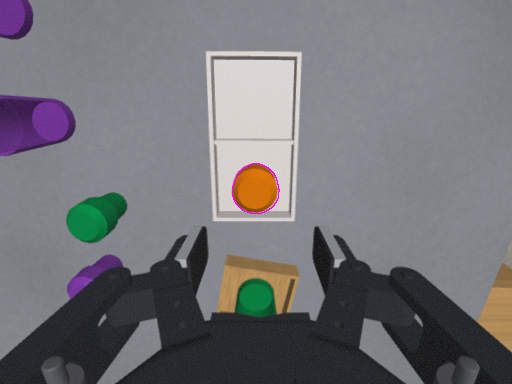

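Amber stopper stands in the near bay (256,188). Next is the green stopper at (0.448, 0.146).

```bash
python3 -m pendant '[-0.015,-0.005,0,0,0,0,0.06, -0.03,-0.01,0,0,0,0,0.06, -0.038,-0.012,0,0,0,0,0.06, -0.036,-0.011,0,0,0,0,0.06, -0.026,-0.008,-0.01,0,0,0,0.06, -0.015,-0.004,-0.01,0,0,0,0.06, 0,0,0,0,0,0,0.06, 0,0,0,0,0,0,0.06]'
python3 -c "
from wl import *
look('sg','stopper',G,(.4477,.146),'w13')"
```

```text
time_s: 27.3
eef_pos: [0.4485, 0.1458, 0.1228]
eef_rot: [0.524, -0.523, 0.475, -0.475]
wrist_force: [0.2, 0.4, 0.1]
opening: 0.704
[0.4485 0.1458 0.1228] 27.3 0.0601 [0.995 0.096 0.001]
sg [0.4474 0.1469] 0.052 2093
```

View pics/w13.png

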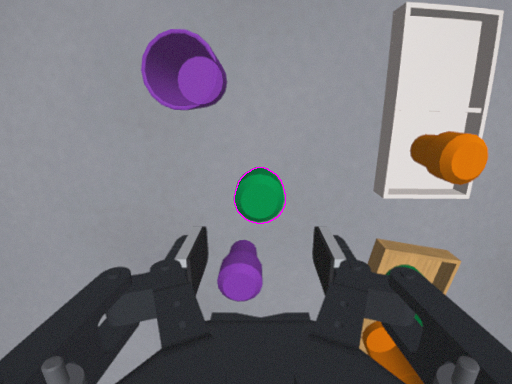

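```bash
python3 -m pendant '[-0.001,0.0006,-0.03,0,0,0,0.06, 0,0,-0.03,0,0,0,0.06, 0,0,-0.024,0,0,0,0.06, 0,0,-0.011,0,0,0,0.06, 0,0,0,0,0,0,0.06, 0,0,0,0,0,0,0.03, 0,0,0,0,0,0,0.03, 0,0,0,0,0,0,0.03, 0,0,0,0,0,0,0.03, 0,0,0,0,0,0,0.03]'
```

```text
time_s: 28.6
eef_pos: [0.4479, 0.1464, 0.0288]
eef_rot: [0.524, -0.523, 0.475, -0.476]
wrist_force: [-0.5, -0.8, 6.9]
opening: 0.478
```

```bash
python3 -m pendant '[0,0,0.02,0,0,0,0.03, 0,0,0.03,0,0,0,0.03, 0.007,0.006,0.03,0,0,0,0.03, 0.022,0.019,0.01,0,0,0,0.03, 0.032,0.027,0,0,0,0,0.03, 0.034,0.03,0,0,0,0,0.03, 0.029,0.025,0,0,0,0,0.03, 0.019,0.016,0,0,0,0,0.03, 0.009,0.008,0,0,0,0,0.03, 0,0,0,0,0,0,0.03, 0,0,0,0,0,0,0.03]'
python3 -c "
from wl import *
look('sg','stopper',G,(.600,.277),'w14',z=.09)"
```

```text
time_s: 29.98
eef_pos: [0.598, 0.2767, 0.1172]
eef_rot: [-0.523, 0.524, -0.476, 0.475]
wrist_force: [0.2, -0.4, -0.9]
opening: 0.472
[0.598  0.2767 0.1172] 29.975 0.0403 [ 0.995  0.096 -0.001]
sg [0.5979 0.2784] 0.054 6257
```

View pics/w14.png

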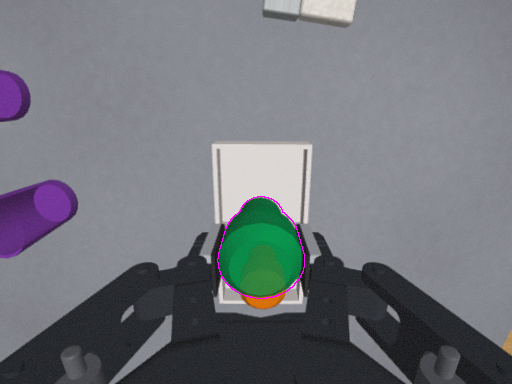

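```bash
python3 -m pendant '[0,0,-0.025,0,0,0,0.03, 0,0,-0.025,0,0,0,0.03, 0,0,-0.018,0,0,0,0.03, 0,0,-0.008,0,0,0,0.03, 0,0,-0.004,0,0,0,0.03, 0,0,-0.002,0,0,0,0.03, 0,0,0,0,0,0,0.03, 0,0,-0.001,0,0,0,0.03, 0,0,0,0,0,0,0.03]'; python3 -m pendant '[0,0,-0.001,0,0,0,0.03, 0,0,0,0,0,0,0.03]'; python3 -m pendant '[0,0,-0.001,0,0,0,0.03, 0,0,0,0,0,0,0.03]'
```

```text
time_s: 31.15
eef_pos: [0.5989, 0.2774, 0.0347]
eef_rot: [0.524, -0.523, 0.475, -0.475]
wrist_force: [-0.2, 0.3, -1.5]
opening: 0.472
time_s: 31.4
eef_pos: [0.5988, 0.2773, 0.0334]
eef_rot: [-0.523, 0.524, -0.475, 0.475]
wrist_force: [0.5, 0.2, -1.2]
opening: 0.471
time_s: 31.65
eef_pos: [0.5989, 0.2774, 0.0329]
eef_rot: [0.524, -0.523, 0.475, -0.475]
wrist_force: [-1.9, -0.6, 1.6]
opening: 0.474
```

```bash
python3 -m pendant '[0,0,-0.0005,0,0,0,0.03, 0,0,0,0,0,0,0.045, 0,0,0,0,0,0,0.06, 0,0,0,0,0,0,0.06, 0,0,0.02,0,0,0,0.06, 0,0,0.04,0,0,0,0.06, 0,0,0.05,0,0,0,0.06, -0.04,0,0.06,0,0,0,0.06, -0.06,0,0.05,0,0,0,0.06, -0.06,0,0,0,0,0,0.06, 0,0,0,0,0,0,0.06, 0,0,0,0,0,0,0.06]'
python3 - <<'E'
from loc import *
o=ctrl.get_obs();print(o['eef_pos'],o['wrist_force'])
ims={n:ctrl.camera(n) for n in('top','side','wrist')}
a=cv2.resize(ims['top'][100:260,60:440],(760,320));b=cv2.resize(ims['side'][60:330,80:400],(400,338))[:270];w=cv2.resize(ims['wrist'],(360,270))
cv2.imwrite('pics/end.png',np.vstack([a,np.hstack([b,w])])[:,:,::-1])
E
```

```text
time_s: 33.15
eef_pos: [0.4569, 0.2776, 0.2356]
eef_rot: [0.524, -0.523, 0.475, -0.476]
wrist_force: [0.7, 0.3, 0.5]
opening: 0.707
[0.45692378 0.27758217 0.23559623] [0.71756501 0.25786027 0.47009254]
```

View pics/end.png

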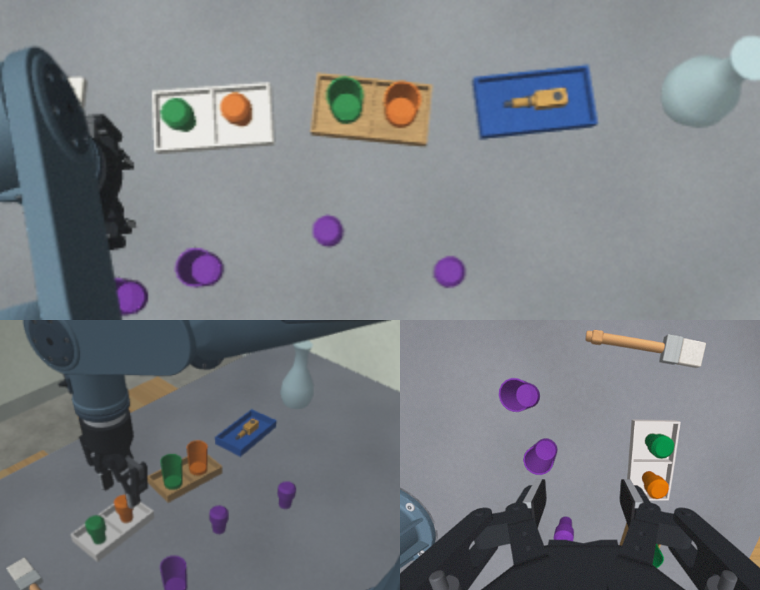

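Run:
```python
from loc import *
im=ctrl.camera('top');C=cam('top')
T={'carton':(.619,.0045,-.08),'white':(.6045,.236,.09),'blue':(.633,-.232,.13)}
for nm,k,f,g,t,b in[('gg','glass',G,(.622,.044),'carton',None),('ga','glass',A,(.617,-.035),'carton',None),('sg','stopper',G,(.599,.2775),'white',None),('sa','stopper',A,(.608,.196),'white',None),('nz','nozzle',N,(.6355,-.2535,1.7),'blue',None)]:
    r=render(C,k,g[0],g[1],g[2] if len(g)>2 else 0,.004);ys,xs=np.nonzero(r>.1)
    m=seg(im,(lambda h:A(h)&(h[...,1]>190)) if f is A else f,(xs.min()-4,ys.min()-4,xs.max()+5,ys.max()+5))
    x,c=fit([C],[m],k,g,len(g)>2,.004); X,Y,w=T[t]; d=x[:2]-[X,Y]
    print(nm,x.round(4),round(c,2),'local',round(d[0]*np.cos(w)+d[1]*np.sin(w),4),round(-d[0]*np.sin(w)+d[1]*np.cos(w),4))
ctrl.hand_in()
```

```text
gg [0.6234 0.0426] 0.09 local 0.0013 0.0383Traceback (most recent call last):
  File "<stdin>", line 6, in <module>
  File "loc.py", line 6, in seg
    k=1+st[1:,4].argmax(); return lab==k
        ~~~~~~~~~~~~~~~^^
ValueError: attempt to get argmax of an empty sequence
```

Run:
```python
from loc import *
im=ctrl.camera('top');C=cam('top')
T={'carton':(.619,.0045,-.08),'white':(.6045,.236,.09),'blue':(.633,-.232,.13)}
for nm,k,f,g,t in[('ga','glass',lambda h:(h[...,0]<16)&(h[...,1]>150),(.617,-.035),'carton'),('sg','stopper',G,(.599,.2775),'white'),('sa','stopper',A,(.608,.196),'white'),('nz','nozzle',N,(.6355,-.2535,1.7),'blue')]:
  try:
    r=render(C,k,g[0],g[1],g[2] if len(g)>2 else 0,.004);ys,xs=np.nonzero(r>.1)
    m=seg(im,f,(xs.min()-4,ys.min()-4,xs.max()+5,ys.max()+5))
    x,c=fit([C],[m],k,g,len(g)>2,.004); X,Y,w=T[t]; d=x[:2]-[X,Y]
    print(nm,x.round(4),round(c,2),'local',round(d[0]*np.cos(w)+d[1]*np.sin(w),4),round(-d[0]*np.sin(w)+d[1]*np.cos(w),4))
  except Exception as e: print(nm,e)
```

```text
ga [ 0.6172 -0.0368] 0.09 local 0.0015 -0.0414
sg [0.5987 0.2766] 0.17 local -0.0022 0.041
sa [0.6075 0.1957] 0.2 local -0.0006 -0.0404
nz [ 0.6381 -0.2572  1.7763] 0.87 local 0.0018 -0.0257
```

```bash
python3 -c "
from bench import ctrl
print(ctrl.hand_in(), ctrl.get_obs()['time_s'])"
```

```text
the job is handed in; nothing more can be done
the job is handed in; nothing more can be done
```

I sorted all five pieces and handed the job in after about 33 s of robot time; the hand-in gives no verdict. I lowered each glass and stopper until the wrist force showed contact before releasing it.

- **Glasses and stoppers:** in the last top-camera check, all four stood within about 3 mm of the centres of their cells or bays. The tolerance is 25 mm or more.
- **Nozzle:** it lies flat in the blue tray, along its length, about 2 mm off the centre line. The outline fit for it was poor (residual 0.87) because its colour mask was incomplete, so I relied on the pictures here.
- **Bystanders:** the carafe, brush and purple look-alikes looked undisturbed in the final pictures. I checked this by eye only, not by measurement.
- **Failed checks:** one check script crashed on an empty colour mask before handing in, so I fixed it and ran it again. The network found no nozzle in the one wrist picture I tried it on. The side-camera fit of the white tray was wrong, so I used the top and wrist views there.

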